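# Slide two carved inlays into their door recesses

### The arm

A 6-joint arm with a two-finger parallel gripper is mounted at the origin on the work surface. World frame = base frame: x ahead of the robot, y to its left, z up, the work surface at z = 0. Lengths are in m, angles in degrees, forces in N, time in s.
With the tool pointing down it reaches from about 0.325 to 0.9 m from the base axis. Payload 6.1 kg.
Tool frame: the origin (TCP) lies on the centre line of the jaws, within the pads' length; the fingertips stand 14 mm ahead of it and the grasp point (between the pads) lies 5 mm behind it; x points along the fingers, z is the direction in which the jaws open and shut, and the axes are right-handed (so a half turn about x gives the same grasp; the last joint's range is limited). The gripper opens to 85 mm and grips with 20 to 120 N. Pads are 22 mm wide; open, the fingers measure 114 mm over their backs; the gripper's body (76 mm by 85 mm) begins 54 mm behind the grasp point. The pads swing forward as they close: fully open they stand 13 mm farther back than shut.
Start: joints at [60.728, 12.628, 87.462, -0, 79.91, -7.225], TCP at [0.235, 0.579, 0.245] pointing down, gripper open.
Joint ranges: [-170.65, 170.65], [-52.31, 119.04], [5.05, 147.46], [-71.25, 251.25], [11.57, 151.72], [-153.62, 153.62]. Speed limits (degrees/s): [147.25, 147.25, 172.46, 180, 180, 180].

### API

Orientations are given as [roll, pitch, yaw] about the fixed x, y, z axes, in that order (R = Rz(yaw) Ry(pitch) Rx(roll)).
In Python, from bench import manip gives the robot as it stands.
- The arm moves only by the tool step_arm, never from a script. Its argument "commands" is a list of rows, each an object with "offset": the shift along the world's x, y, z each as a share of 20 cm, from -1 to 1, a list of three; "delta_rot": the turn, a rotation vector about the world's x, y, z each as a share of 180 degrees, from -1 to 1, a list of three. In form: [{"offset": [tx, ty, tz], "delta_rot": [ax, ay, az]}, ...]. A call has 1 to 8 rows; each row is the pose to reach, as a shift and turn from the pose commanded when the call began, turning the shorter way round; what a row does not reach only later rows make up. A row lasts 1/10 s, in which the tool goes at most 50 mm and 8.59 degrees, less where a joint would pass 70% of its speed; a pose out of reach is approached as far as the arm can. A call with a number of a shift or a turn outside -1 to 1 is refused whole. A call with a gripper value outside its range is refused whole. "hand" is the opening, from -1 (shut) to 1 (fully open), so that 0 is half open, set as the call begins (left out, the last holds). The fingers move at their own pace and stop on an object; "squeeze" is the grip in N (left out, the last holds). Time passes only in rows, so rows that repeat a pose let the fingers close. It gives the time, the measured TCP pose, the force and the opening at its end, in the units of the state.
- manip.observe(): the state, without advancing time (a new reading comes with each control period).
- manip.read_camera(name): name is "scene" or "top"; returns a dict with "frame" (480x640x3 uint8, red, green, blue), "depth" (480x640 float32, m along the optical axis (not along the pixel's ray), 0 where there is no reading), "K" (3x3 intrinsics, pixels), "dist_coeffs" ([k1, k2, p1, p2, k3] as OpenCV has them; the pictures are not rectified), "rvec" (rotation vector, rad) and "tvec" (3), from world to camera coordinates, as OpenCV has them. Camera axes: x right, y down, z forward; pixel columns grow to the right and rows downward; lengths in m; the calibration is good to about 2 mm. A picture is of the moment at which its call begins.
- manip.finish_job(): hands the job in, once; it reports no verdict.
The state is a dict: "clock": time; "joint_positions": joint angles; "dq": joint speeds; "joint_torque": joint torques, N m; "tcp_pos": TCP position; "tool_rot": TCP orientation; "force": force on the tool from outside, world axes, zero at the start; "torque": the same for the moment, N m; "width": finger opening in m.
Only numpy, scipy, OpenCV 4.12 (cv2) and the standard library are available. Lean on these libraries where they do the work, as an engineer would, in place of code of your own. Each camera call takes 0.05 s, during which the arm holds its last target. There are 200 camera calls.

### The job

Two loose carved wooden inlays, one round and one oblong, lie face up on the door leaf on the carving bench; they are too wide to grip. Slide each one over the door face, without lifting it off the door, into the recess of its own shape and press it past the spring catches until it sits fully home, flush with the face. Leave the mallet and the chisels where they are.

Things in the scene. Friction and masses are not known exactly. Their poses are not given: they have to be found in the camera images.
- inlay_round: round brown wooden inlay: disc 96 mm in diameter, 15 mm thick, flat top with shallow darker carving (a rosette), plain rim. About 0.22 kg. Origin: centre of its underside, z up. Starts loose on the door face.
- inlay_oblong: oblong brown wooden inlay: rectangular block 90 mm along its x, 120 mm along its y, 15 mm thick, flat top with shallow darker carving. About 0.28 kg. Origin: centre of its underside, z up. Starts loose on the door face; either half turn fits.
- leaf: pale wooden door leaf lying fixed on the bench, 400 mm along its x by 560 mm along its y. Its flat face is 38 mm above its origin (centre of the underside, on the bench). The face is two flush boards side by side in y, with a recess in the far (+x) half of each, parallel to the leaf's axes; the inlays start on the near half. Low carved edging all round.
- recess_round (a point): centre of the round recess's mouth, level with the door face. Blind dark-bottomed recess 99 mm in diameter, 15 mm deep: 1.5 mm play round the inlay, which is flush when on the bottom. Two sprung brass balls stand 3.5 mm out of its walls at +y and -y, 10 mm down: an inlay in the mouth sinks some 5 to 8 mm, rests on the balls and must be pressed past them (8 to 15 N near its middle).
- recess_oblong (a point): centre of the oblong recess's mouth, level with the door face. Blind dark-bottomed rectangular recess 93 mm along its x, 123 mm along its y, 15 mm deep, for the oblong inlay (1.5 mm play each side); two sprung brass balls in its end walls at +y and -y as in the round one.
- mallet: wooden mallet lying on the bench, 260 mm long; leave alone. Origin on the bench under the handle's end of the head.
- chisel_wide: wide chisel with a wooden handle on the bench, 240 mm long; leave alone. Origin under the ferrule.
- chisel_narrow: narrow chisel with a wooden handle on the bench, 240 mm long; leave alone. Origin under the ferrule.
Things that resemble listed ones, but are neither listed nor needed, are in the scene too. What is shaped like the inlay_oblong but blue or yellow is not meant. Leave any pink or white look-alike of the inlay_round alone.

How it is judged:
By the outcome, as a careful person would: the job done as asked, in the order asked, and still so for the second after the job is handed in, with the robot touching nothing.
It also fails if it takes over 70 s, if anything falls off the work surface, if the arm or the gripper's body presses on something with over 40 N, if the wrist force passes 120 N, or if a joint passes its speed limit or range.

## Working session

There is one attempt and no reset: what is moved stays moved. The work goes in short steps, Python scripts to look and compute and a tool call to move; the robot and the scene stay as the last step left them, time stands still between calls to the robot, and variables do not carry over. Pictures are saved under pics/ and viewed, about 8 in all and at most 12, crops included, and the job is handed in when it is done.

Besides the shell and the picture viewer there is one more tool, called after "Call:" as a command line: name --argument value ..., lists and objects as JSON in quotes. step_arm: Moves the arm, as the interface text tells. Its arguments: {"type":"object","properties":{"commands":{"type":"array","items":{"type":"object","properties":{"offset":{"type":"array","items":{"type":"number"}},"delta_rot":{"type":"array","items":{"type":"number"}}}}},"hand":{"type":"number"},"squeeze":{"type":"number"}},"required":["commands"]}

```bash
mkdir -p pics; cat > h.py <<'E'
import numpy as np, cv2
from bench import manip
def cam(n):
    c=manip.read_camera(n); return c
def save(c,name,crop=None,s=1):
    im=c["frame"][:,:,::-1]
    if crop: x0,y0,x1,y1=crop; im=im[y0:y1,x0:x1]
    if s!=1: im=cv2.resize(im,None,fx=s,fy=s,interpolation=cv2.INTER_CUBIC)
    cv2.imwrite("pics/"+name,im)
def ray(c,uv,z):
    uv=np.array(uv,float).reshape(-1,1,2)
    n=cv2.undistortPoints(uv,np.array(c["K"]),np.array(c["dist_coeffs"]))[:,0]
    R=cv2.Rodrigues(np.array(c["rvec"],float))[0]; t=np.array(c["tvec"],float).ravel()
    o=-R.T@t; d=np.c_[n,np.ones(len(n))]@R
    return o+d*((z-o[2])/d[:,2])[:,None]
def pts(c):
    # world point for each pixel from depth
    h,w=c["depth"].shape; uu,vv=np.meshgrid(np.arange(w),np.arange(h))
    n=cv2.undistortPoints(np.stack([uu,vv],-1).reshape(-1,1,2).astype(float),np.array(c["K"]),np.array(c["dist_coeffs"]))[:,0]
    R=cv2.Rodrigues(np.array(c["rvec"],float))[0]; t=np.array(c["tvec"],float).ravel()
    P=np.c_[n,np.ones(len(n))]*c["depth"].reshape(-1,1)
    return ((P-t)@R).reshape(h,w,3)
E
python3 - <<'E'
from h import *
for n in("top","scene"):
    c=cam(n); save(c,n+"0.png"); R=cv2.Rodrigues(np.array(c["rvec"],float))[0]; print(n,-R.T@np.array(c["tvec"]).ravel(),R[2],c["K"][0][0])
print(manip.observe())
E
```

```text
top [0.37419606 0.00576895 1.84305022] [ 0.0572175  -0.01171638 -0.99829299] 618.0365252936393
scene [1.2210403  0.67504968 1.08047657] [-0.53334722 -0.47025438 -0.70313694] 609.0167575847787
{'clock': 0.1, 'joint_positions': array([ 6.07259310e+01,  1.26722568e+01,  8.75201209e+01, -9.37390900e-04,
        7.99111902e+01, -7.22502069e+00]), 'dq': array([ 0.13311827, -0.02806056, -0.19466597,  0.00747079, -0.02254372,
        0.07812858]), 'joint_torque': array([ 1.05518120e-03, -4.98246539e+01, -3.90544009e+01, -1.31842057e-04,
        5.76030536e-03, -4.30344255e-05]), 'tcp_pos': array([0.23437057, 0.57881639, 0.24428362]), 'tool_rot': array([ 173.28536485,   89.8964279 , -118.76351838]), 'force': array([-0.48445427,  0.24613049,  0.31785021]), 'torque': array([-0.01308675,  0.00846767, -0.03137935]), 'width': 0.08504811208254794}
```

View pics/top0.png

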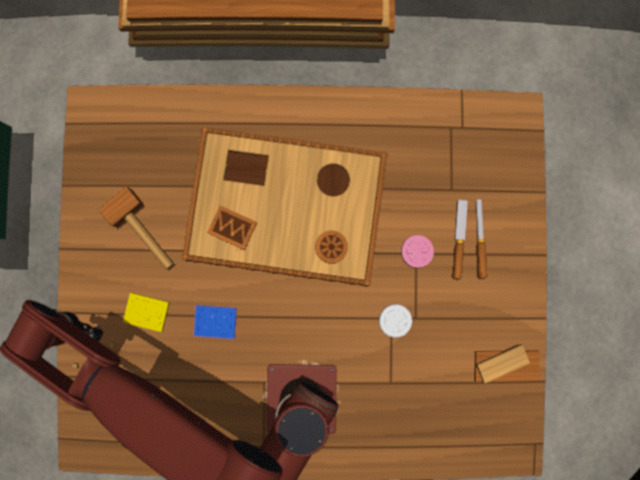

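View pics/scene0.png

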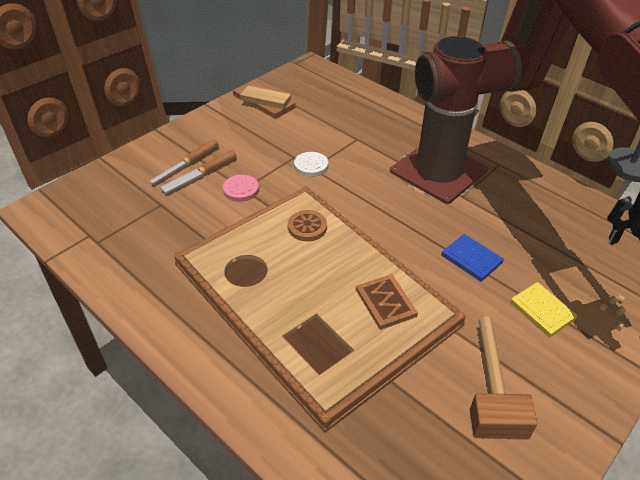

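Look-alikes (top view): for the round inlay, brown carved disc (332,247), pink disc (418,251) and white disc (396,321). For the oblong, brown carved block (233,228), blue (216,322) and yellow (146,312). I choose the two brown ones on the door. The recesses are at (334,180) and (246,167).

```bash
cat > meas.py <<'E'
from h import *
ROI={"top":dict(ri=(332,247),oi=(233,228),rr=(334,180),ro=(246,167)),
     "scene":dict(ri=(307,226),oi=(387,301),rr=(246,270),ro=(318,344))}
def mask(c):
    # leaf wood is pale: everything else (brown, dark) by red brightness in a smoothed, 4x enlarged picture
    im=cv2.resize(c["frame"],None,fx=4,fy=4,interpolation=cv2.INTER_CUBIC)
    return (im[:,:,1]<TH).astype(np.uint8)*255
TH=118
def contour(m,p):
    cs,_=cv2.findContours(m,cv2.RETR_EXTERNAL,cv2.CHAIN_APPROX_NONE)
    cs=[k for k in cs if cv2.contourArea(k)>3000]
    return min(cs,key=lambda k:-cv2.pointPolygonTest(k,(p[0]*4.+1.5,p[1]*4.+1.5),True)*1.0 if cv2.contourArea(k)<60000 else 1e9)
E
python3 - <<'E'
from meas import *
for n in ROI:
    c=cam(n); np.savez(n+".npz",**{k:np.array(v) for k,v in c.items()})
    im=c["frame"]
    for k,p in ROI[n].items(): print(n,k,im[p[1],p[0]], im[p[1]+2,p[0]+3])
    print("leaf",im[200,290] if n=="top" else im[290,290])
    P=pts(c)
    q=lambda u,v:np.median(P[v-2:v+3,u-2:u+3].reshape(-1,3),0).round(4)
    for k,p in ROI[n].items(): print(k,q(*p))
    print("leaf",q(290,200) if n=="top" else q(290,290))
    m=mask(c); m=cv2.morphologyEx(m,cv2.MORPH_OPEN,np.ones((7,7)))
    # keep only the inside of the leaf by cutting big blobs: flood separate
    big=cv2.resize(im,None,fx=4,fy=4,interpolation=cv2.INTER_CUBIC)[:,:,::-1].copy()
    cs,_=cv2.findContours(m,cv2.RETR_LIST,cv2.CHAIN_APPROX_NONE)
    for k,p in ROI[n].items():
        best=[x for x in cs if cv2.contourArea(x)>3000 and cv2.contourArea(x)<40000 and cv2.pointPolygonTest(x,(p[0]*4.+1.5,p[1]*4.+1.5),False)>0]
        if not best: print("none",k); continue
        x=max(best,key=cv2.contourArea); cv2.drawContours(big,[x],-1,(0,255,0),1)
        z=np.array(0.0)
        uv=(x[:,0]-1.5)/4.
        zz=0.053 if k[1]=='i' else 0.038
        W=ray(c,uv,zz)[:,:2]*1000
        (cx,cy),(w,h),a=cv2.minAreaRect(W.astype(np.float32))
        M=cv2.moments(W.astype(np.float32).reshape(-1,1,2))
        print(k,"rect",np.round([cx,cy,w,h,a],1),"mom",round(M["m10"]/M["m00"],1),round(M["m01"]/M["m00"],1))
    b=big[480:1160,700:1560] if n=="top" else big[740:1720,660:1900]
    cv2.imwrite(f"pics/{n}_c.png",cv2.resize(b,None,fx=.9 if n=="top" else .6,fy=.9 if n=="top" else .6,interpolation=cv2.INTER_AREA))
E
```

```text
top ri [82 47 24] [147  87  39]
top oi [118  69  33] [149  89  43]
top rr [83 46 25] [92 50 28]
top ro [86 47 25] [83 47 26]
leaf [205 155  86]
ri [ 0.4504 -0.0815  0.0542]
oi [0.5017 0.2071 0.0533]
rr [ 0.6511 -0.0868  0.0233]
ro [0.6863 0.1756 0.0233]
leaf [0.5874 0.0426 0.0386]
ri rect [451.1 -79.3  94.   93.4  38.7] mom 451.1 -78.7
oi rect [502.4 209.8 123.5  90.6  66.3] mom 503.1 209.8
rr rect [650.  -83.2  98.3  99.6   0.7] mom 650.4 -82.6
ro rect [683.2 175.5 126.4  95.6  82.7] mom 683.0 175.5
scene ri [158 105  70] [175 117  78]
scene oi [93 63 46] [122  82  58]
scene rr [106  71  49] [100  68  46]
scene ro [97 65 47] [97 62 45]
leaf [221 175 122]
ri [ 0.4607 -0.0734  0.0548]
oi [0.5095 0.2154 0.0548]
rr [ 0.6426 -0.0943  0.0249]
ro [0.6786 0.1688 0.024 ]
leaf [0.6229 0.0322 0.0391]
ri rect [461.3 -73.   99.2  94.6  45.8] mom 460.3 -75.7
oi rect [510.1 211.9 129.3  95.2  66.5] mom 512.9 212.8
rr rect [651.2 -84.8  97.6  97.8  48.1] mom 651.0 -84.6
ro rect [683.5 172.9 123.6  93.8  82.7] mom 683.7 173.3
```

View pics/top_c.png

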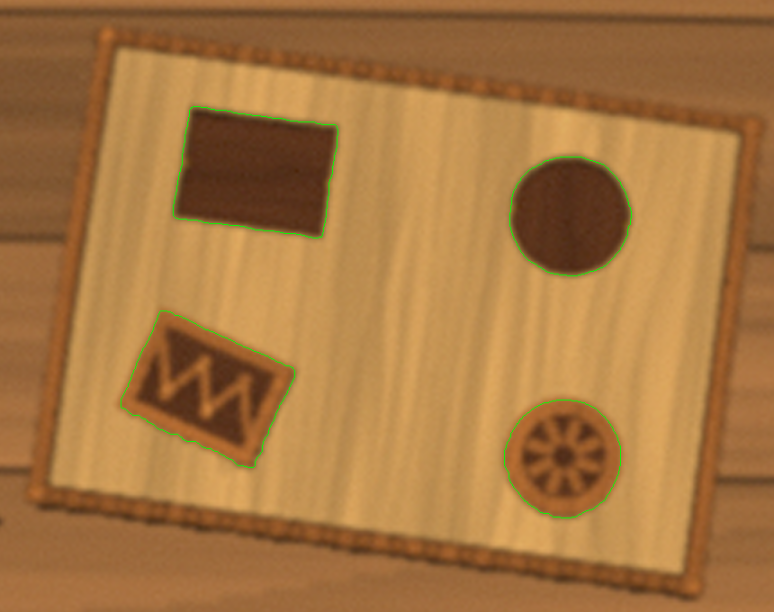

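View pics/scene_c.png

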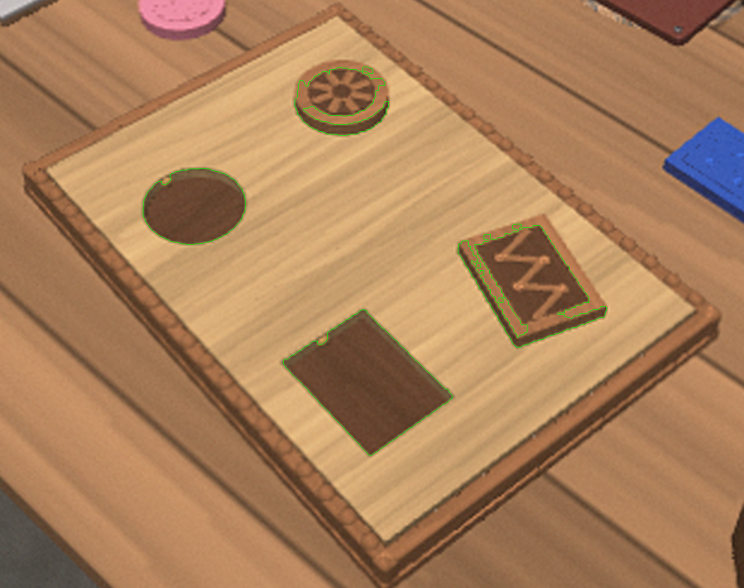

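The crops show the two brown inlays and both recesses cleanly outlined. Leaf yaw is about -7.3°, the face is at 38.5 mm and the inlay tops are at 54 mm. I'll do the round one first, pushing from behind with both fingertips as a cradle.

```bash
cat >> h.py <<'E'
from scipy.spatial.transform import Rotation as Ro
def st():
    s=manip.observe(); r=Ro.from_euler("xyz",s["tool_rot"],degrees=True).as_matrix()
    print("t",round(s["clock"],2),"tcp",(s["tcp_pos"]*1000).round(1),"jaw",round(np.degrees(np.arctan2(r[1,2],r[0,2])),2),"down",r[:,0].round(3),"F",s["force"].round(1),"w",round(s["width"]*1000,1),"q",s["joint_positions"].round(0))
    return s
E
python3 -c "
from h import *
st()"
```

```text
t 0.2 tcp [234.4 579.  244.6] jaw 67.96 down [-0.001 -0.001 -1.   ] F [-0.9  0.5  0.3] w 85.1 q [61. 13. 87. -0. 80. -7.]
```

Call:
step_arm --commands '[{"offset": [0.25,-1,0],"delta_rot": [0,0,0]},{"offset": [0.25,-1,0],"delta_rot": [0,0,0]},{"offset": [0.25,-1,0],"delta_rot": [0,0,0]},{"offset": [0.25,-1,0],"delta_rot": [0,0,0]}]' --hand 0.18

```text
clock: 0.6
tcp_pos: [0.283, 0.3834, 0.2449]
tool_rot: [-168.3, 90.0, -100.3]
force: [0.7, -0.7, 0.8]
width: 0.0504
```

Call:
step_arm --commands '[{"offset": [0.25,-1,0],"delta_rot": [0,0,0]},{"offset": [0.25,-1,0],"delta_rot": [0,0,0]},{"offset": [0.25,-1,0],"delta_rot": [0,0,0]},{"offset": [0.25,-1,0],"delta_rot": [0,0,0]}]'

```text
clock: 1.0
tcp_pos: [0.3315, 0.1895, 0.2453]
tool_rot: [-58.0, 90.0, 10.0]
force: [0.9, 0.3, 0.1]
width: 0.0505
```

Call:
step_arm --commands '[{"offset": [0.25,-1,0],"delta_rot": [0,0,0.115]},{"offset": [0.25,-1,0],"delta_rot": [0,0,0.115]},{"offset": [0.25,-1,0],"delta_rot": [0,0,0.115]},{"offset": [0.25,-1,0],"delta_rot": [0,0,0.115]},{"offset": [0.25,-1,0],"delta_rot": [0,0,0.115]}]'

```text
clock: 1.5
tcp_pos: [0.3817, -0.0112, 0.2455]
tool_rot: [-122.2, 89.9, -33.5]
force: [0.3, -0.4, -0.2]
width: 0.0504
```

```bash
python3 -c "
from h import *
st()"
```

```text
t 1.5 tcp [381.7 -11.2 245.5] jaw 88.65 down [ 0.001 -0.001 -1.   ] F [ 0.3 -0.4 -0.2] w 50.4 q [ -14.  -23.  121.   -0.   82. -102.]
```

Call:
step_arm --commands '[{"offset": [0.05,-0.285,-0.25]},{"offset": [0.05,-0.285,-0.5]},{"offset": [0.05,-0.285,-0.75]},{"offset": [0.05,-0.285,-0.85]},{"offset": [0.05,-0.285,-0.85]},{"offset": [0.05,-0.285,-0.85]}]'

```text
schema error: expected keys offset, delta_rot
```

```bash
python3 -c "
from h import *
st();c=cam('scene');save(c,'a.png',(230,100,470,280),3)"
```

```text
t 1.5 tcp [381.7 -11.2 245.5] jaw 88.65 down [ 0.001 -0.001 -1.   ] F [ 0.3 -0.4 -0.2] w 50.4 q [ -14.  -23.  121.   -0.   82. -102.]
```

View pics/a.png

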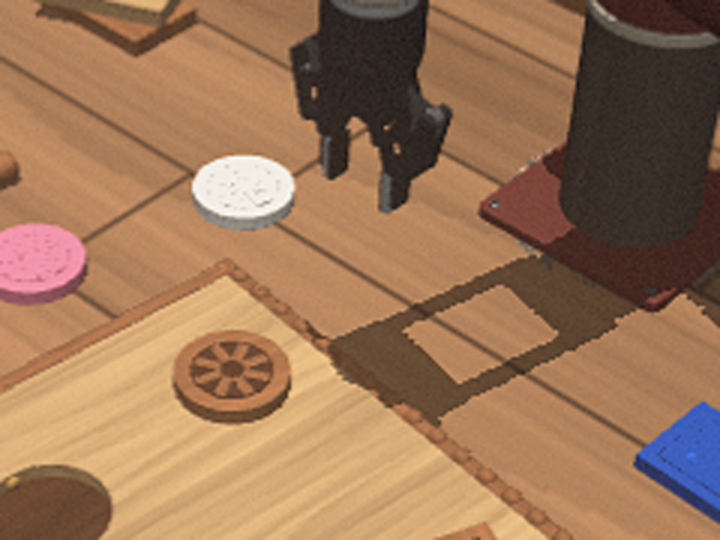

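The crop shows the gripper still high with two separate pad fingers, so that move was refused. I'll resend it with both keys.

Call:
step_arm --commands '[{"offset": [0.05,-0.285,-0.25],"delta_rot": [0,0,0]},{"offset": [0.05,-0.285,-0.5],"delta_rot": [0,0,0]},{"offset": [0.05,-0.285,-0.75],"delta_rot": [0,0,0]},{"offset": [0.05,-0.285,-0.85],"delta_rot": [0,0,0]},{"offset": [0.05,-0.285,-0.85],"delta_rot": [0,0,0]},{"offset": [0.05,-0.285,-0.85],"delta_rot": [0,0,0]}]'

```text
clock: 2.15
tcp_pos: [0.3913, -0.0654, 0.0756]
tool_rot: [68.4, 89.9, 157.0]
force: [-0.0, 0.4, 0.4]
width: 0.0502
```

```bash
python3 -c "
from h import *
st()"
```

```text
t 2.15 tcp [391.3 -65.4  75.6] jaw 88.66 down [-0.002  0.001 -1.   ] F [-0.   0.4  0.4] w 50.2 q [ -21.   -8.  128.    0.   60. -110.]
```

Call:
step_arm --commands '[{"offset": [0.01,-0.062,-0.03],"delta_rot": [0,0,0]},{"offset": [0.01,-0.062,-0.06],"delta_rot": [0,0,0]},{"offset": [0.01,-0.062,-0.09],"delta_rot": [0,0,0]},{"offset": [0.01,-0.062,-0.09],"delta_rot": [0,0,0]}]'

```text
clock: 2.55
tcp_pos: [0.3934, -0.0781, 0.0571]
tool_rot: [59.3, 90.0, 147.9]
force: [-0.4, 1.9, -0.5]
width: 0.0506
```

Call:
step_arm --commands '[{"offset": [0,0,-0.01],"delta_rot": [0,0,0]},{"offset": [0,0,-0.02],"delta_rot": [0,0,0]},{"offset": [0,0,-0.02],"delta_rot": [0,0,0]}]'

```text
clock: 2.85
tcp_pos: [0.3934, -0.078, 0.0531]
tool_rot: [66.0, 90.0, 154.7]
force: [-0.3, -0.8, -0.3]
width: 0.0501
```

```bash
python3 -c "
from h import *
st();c=cam('scene');save(c,'b.png',(240,130,420,265),4)"
```

```text
t 2.85 tcp [393.4 -78.   53.1] jaw 88.66 down [-0.  0. -1.] F [-0.3 -0.8 -0.3] w 50.1 q [ -23.   -5.  128.    0.   56. -111.]
```

View pics/b.png

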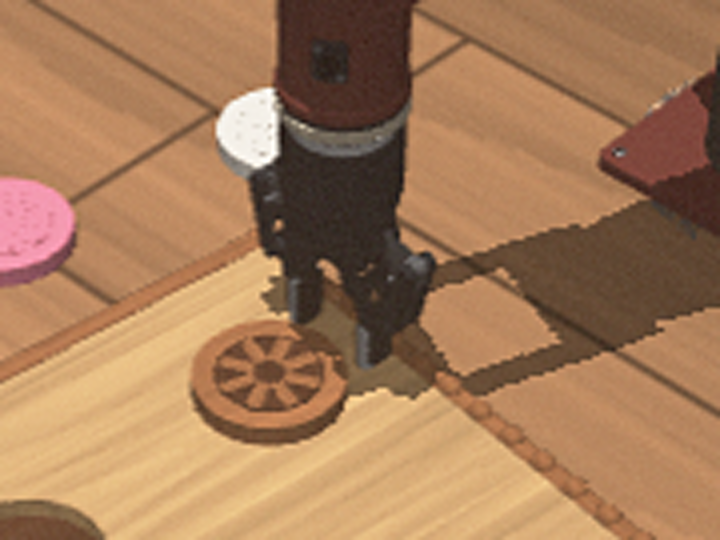

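Call:
step_arm --commands '[{"offset": [0.05,-0.002,0.008],"delta_rot": [0,0,0]},{"offset": [0.12,-0.003,0.008],"delta_rot": [0,0,0]},{"offset": [0.2,-0.005,0.008],"delta_rot": [0,0,0]},{"offset": [0.28,-0.007,0.008],"delta_rot": [0,0,0]},{"offset": [0.36,-0.009,0.008],"delta_rot": [0,0,0]},{"offset": [0.44,-0.011,0.008],"delta_rot": [0,0,0]},{"offset": [0.52,-0.013,0.008],"delta_rot": [0,0,0]},{"offset": [0.6,-0.015,0.008],"delta_rot": [0,0,0]}]'

```text
clock: 3.7
tcp_pos: [0.5142, -0.081, 0.0547]
tool_rot: [83.0, 89.9, 171.7]
force: [-3.1, -0.5, 1.2]
width: 0.0502
```

Call:
step_arm --commands '[{"offset": [0.08,-0.002,0],"delta_rot": [0,0,0]},{"offset": [0.15,-0.004,0],"delta_rot": [0,0,0]},{"offset": [0.21,-0.006,0],"delta_rot": [0,0,0]},{"offset": [0.26,-0.007,0],"delta_rot": [0,0,0]},{"offset": [0.3,-0.008,0],"delta_rot": [0,0,0]},{"offset": [0.32,-0.008,0],"delta_rot": [0,0,0]},{"offset": [0.32,-0.008,0],"delta_rot": [0,0,0]}]'

```text
clock: 4.4
tcp_pos: [0.5783, -0.0828, 0.055]
tool_rot: [-95.8, 89.9, -7.2]
force: [-1.1, 0.6, 0.4]
width: 0.0504
```

```bash
python3 -c "
from h import *
st();c=cam('scene');save(c,'c.png',(180,170,360,305),4)
P=pts(c)
print(P[255:290:4,225:290:5,2].round(3))"
```

```text
t 4.4 tcp [578.3 -82.8  55. ] jaw 88.66 down [ 0.001 -0.    -1.   ] F [-1.1  0.6  0.4] w 50.4 q [ -16.   19.  102.    0.   59. -105.]
[[0.041 0.038 0.053 0.055 0.055 0.057 0.056 0.055 0.056 0.052 0.064 0.056
  0.038]
 [0.039 0.041 0.05  0.056 0.056 0.054 0.05  0.052 0.055 0.055 0.046 0.034
  0.037]
 [0.04  0.026 0.055 0.056 0.054 0.055 0.055 0.056 0.054 0.055 0.038 0.039
  0.041]
 [0.042 0.027 0.051 0.051 0.055 0.054 0.054 0.053 0.055 0.055 0.036 0.039
  0.038]
 [0.035 0.024 0.056 0.058 0.053 0.055 0.056 0.055 0.054 0.043 0.044 0.041
  0.041]
 [0.031 0.026 0.04  0.052 0.054 0.053 0.056 0.054 0.045 0.037 0.04  0.039
  0.037]
 [0.043 0.028 0.023 0.026 0.047 0.045 0.043 0.041 0.036 0.04  0.038 0.041
  0.039]
 [0.037 0.037 0.02  0.023 0.025 0.03  0.024 1.08  0.042 0.039 0.04  0.042
  0.04 ]
 [0.043 0.04  0.037 0.041 0.037 0.04  0.037 0.042 0.046 0.037 0.037 0.036
  0.038]]
```

View pics/c.png

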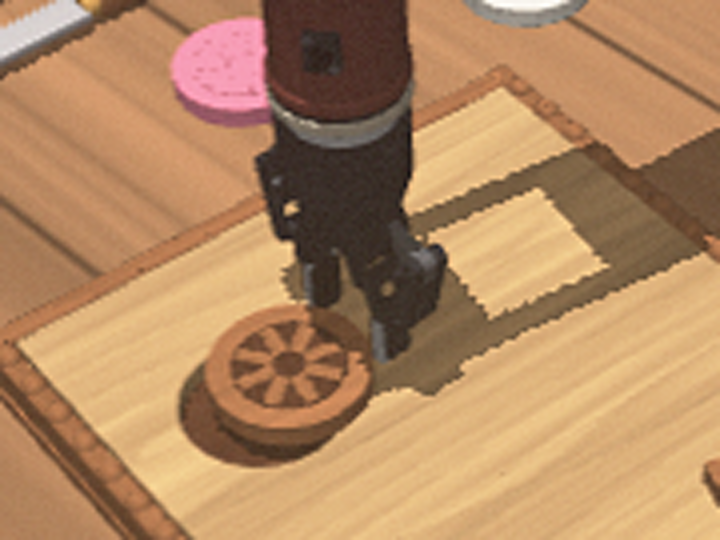

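The disc is cradled, about 20 mm short of the recess. Now I creep in.

Call:
step_arm --commands '[{"offset": [0.02,0,0],"delta_rot": [0,0,0]},{"offset": [0.04,-0.001,0],"delta_rot": [0,0,0]},{"offset": [0.055,-0.001,0],"delta_rot": [0,0,0]},{"offset": [0.065,-0.002,0],"delta_rot": [0,0,0]},{"offset": [0.075,-0.002,0],"delta_rot": [0,0,0]},{"offset": [0.083,-0.002,0],"delta_rot": [0,0,0]},{"offset": [0.09,-0.002,0],"delta_rot": [0,0,0]},{"offset": [0.095,-0.002,0],"delta_rot": [0,0,0]}]'

```text
clock: 5.25
tcp_pos: [0.5966, -0.0833, 0.0547]
tool_rot: [123.5, 90.0, -147.8]
force: [-1.3, -1.5, -0.4]
width: 0.0506
```

Call:
step_arm --commands '[{"offset": [0.003,0,0],"delta_rot": [0,0,0]},{"offset": [0.006,0,0],"delta_rot": [0,0,0]},{"offset": [0.009,0,0],"delta_rot": [0,0,0]},{"offset": [0.012,0,0],"delta_rot": [0,0,0]},{"offset": [0.012,0,0],"delta_rot": [0,0,0]}]'

```text
clock: 5.75
tcp_pos: [0.599, -0.0832, 0.0548]
tool_rot: [142.6, 90.0, -128.7]
force: [-2.4, -2.0, -1.0]
width: 0.0503
```

```bash
cat > zchk.py <<'E'
from h import *
def z(cx,cy,r=0.03):
    for n in("scene","top"):
        c=cam(n);P=pts(c).reshape(-1,3); d=P-np.array([cx,cy,0])
        k=(np.hypot(d[:,0],d[:,1])<r)&(P[:,2]>0.015)&(P[:,2]<0.062)
        f=(abs(P[:,2]-.04)<.012)&(abs(P[:,0]-.58)<.015)&(abs(P[:,1]-.05)<.02)
        if k.sum()>50:
            A=np.c_[d[k,:2],np.ones(k.sum())]; s=np.linalg.lstsq(A,P[k,2],rcond=None)[0]
            print(n,k.sum(),"z med",np.median(P[k,2]).round(4),"tilt deg",np.degrees(s[:2]).round(1),"face",np.median(P[f,2]).round(4))
E
python3 -c "
from zchk import *
st();z(.6505,-.0838)"
```

```text
t 5.75 tcp [599.  -83.2  54.8] jaw 88.65 down [-0. -0. -1.] F [-2.4 -2.  -1. ] w 50.3 q [ -15.   22.   98.   -0.   60. -104.]
scene 449 z med 0.0502 tilt deg [-12.5   0.4] face 0.0389
```

```bash
python3 -c "
from h import *
c=cam('scene');save(c,'d.png',(180,190,330,302),5)"
```

```text
(no output)
```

View pics/d.png

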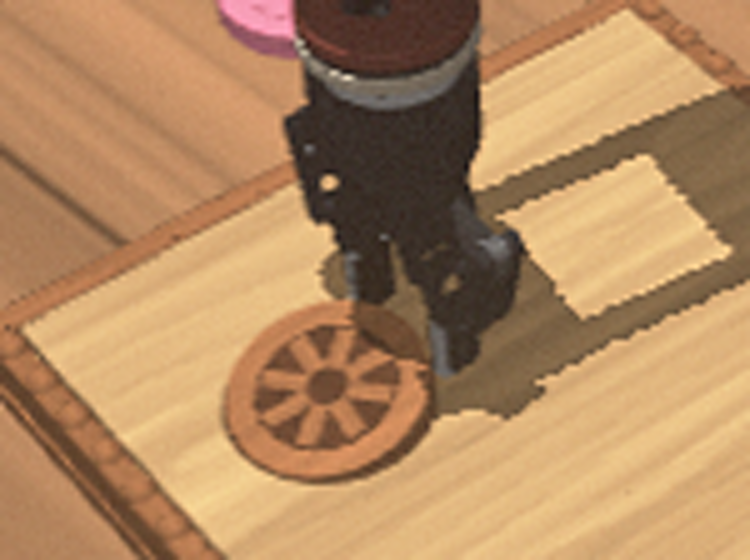

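The leading edge is in the mouth and the trailing edge is still on the rim. I'll nudge slightly more.

Call:
step_arm --commands '[{"offset": [0.003,0,0],"delta_rot": [0,0,0]},{"offset": [0.006,0,0],"delta_rot": [0,0,0]},{"offset": [0.009,0,0],"delta_rot": [0,0,0]},{"offset": [0.012,0,0],"delta_rot": [0,0,0]},{"offset": [0.012,0,0],"delta_rot": [0,0,0]}]'

```text
clock: 6.4
tcp_pos: [0.6013, -0.0831, 0.0548]
tool_rot: [70.5, 90.0, 159.1]
force: [-2.6, -2.1, 0.3]
width: 0.0504
```

```bash
python3 -c "
from zchk import *
st();z(.6605,-.0838,.025)"
```

```text
t 6.4 tcp [601.3 -83.1  54.8] jaw 88.65 down [-0.  0. -1.] F [-2.6 -2.1  0.3] w 50.4 q [ -15.   22.   98.    0.   60. -104.]
scene 314 z med 0.048 tilt deg [-12.3   0.8] face 0.0388
```

Call:
step_arm --commands '[{"offset": [-0.03,0,0],"delta_rot": [0,0,0]},{"offset": [-0.03,0,0.2],"delta_rot": [0,0,0]},{"offset": [0.15,0,0.2],"delta_rot": [0,0,0]},{"offset": [0.15,0,0.2],"delta_rot": [0,0,0]},{"offset": [0.15,0,0.2],"delta_rot": [0,0,0]}]' --hand -1

```text
clock: 7.0
tcp_pos: [0.632, -0.0829, 0.0952]
tool_rot: [-80.4, 89.9, 8.3]
force: [-0.1, -0.3, 0.3]
width: -0.0002
```

Call:
step_arm --commands '[{"offset": [0,0,-0.05],"delta_rot": [0,0,0]},{"offset": [0,0,-0.08],"delta_rot": [0,0,0]},{"offset": [0,0,-0.1],"delta_rot": [0,0,0]},{"offset": [0,0,-0.11],"delta_rot": [0,0,0]},{"offset": [0,0,-0.12],"delta_rot": [0,0,0]},{"offset": [0,0,-0.12],"delta_rot": [0,0,0]}]'

```text
clock: 7.6
tcp_pos: [0.6313, -0.0832, 0.0706]
tool_rot: [73.0, 90.0, 161.6]
force: [0.2, 0.6, 0.6]
width: -0.0002
```

```bash
python3 -c "
from zchk import *
st();z(.6605,-.0838,.025)"
```

```text
t 7.6 tcp [631.3 -83.2  70.6] jaw 88.64 down [-0.  0. -1.] F [0.2 0.6 0.6] w -0.2 q [ -15.   24.   93.    0.   63. -103.]
scene 309 z med 0.0473 tilt deg [-11.9   2.1] face 0.0392
```

Call:
step_arm --commands '[{"offset": [0,0,-0.01],"delta_rot": [0,0,0]},{"offset": [0,0,-0.02],"delta_rot": [0,0,0]},{"offset": [0,0,-0.03],"delta_rot": [0,0,0]},{"offset": [0,0,-0.03],"delta_rot": [0,0,0]}]'

```text
clock: 8.1
tcp_pos: [0.6311, -0.0831, 0.0644]
tool_rot: [78.6, 90.0, 167.3]
force: [0.2, 0.3, -0.9]
width: -0.0003
```

Call:
step_arm --commands '[{"offset": [0,0,-0.01],"delta_rot": [0,0,0]},{"offset": [0,0,-0.02],"delta_rot": [0,0,0]},{"offset": [0,0,-0.02],"delta_rot": [0,0,0]}]'

```text
clock: 8.4
tcp_pos: [0.6311, -0.0831, 0.0605]
tool_rot: [80.3, 90.0, 168.9]
force: [0.6, -0.2, -1.1]
width: 0.0001
```

```bash
python3 -c "
from zchk import *
st();z(.6605,-.0838,.025)
c=cam('scene');save(c,'e.png',(180,190,330,302),5)"
```

```text
t 8.4 tcp [631.1 -83.1  60.5] jaw 88.65 down [-0.001  0.    -1.   ] F [ 0.6 -0.2 -1.1] w 0.1 q [ -15.   25.   93.   -0.   62. -103.]
scene 280 z med 0.049 tilt deg [-0.7 -0.1] face 0.0389
```

View pics/e.png

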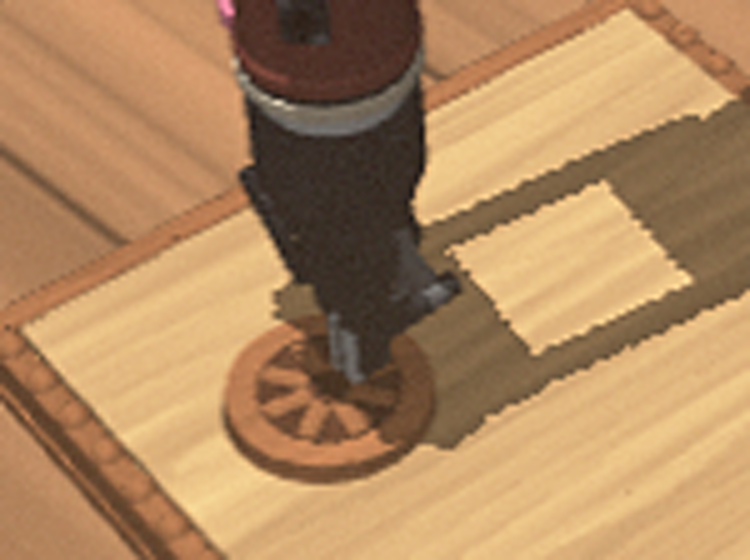

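The disc now lies level and about 5 mm sunk, resting on the balls. I'll press at its centre.

Call:
step_arm --commands '[{"offset": [0,0,0.05],"delta_rot": [0,0,0]},{"offset": [0.1,-0.004,0.05],"delta_rot": [0,0,0]},{"offset": [0.1,-0.004,0.02],"delta_rot": [0,0,0]},{"offset": [0.1,-0.004,0],"delta_rot": [0,0,0]},{"offset": [0.1,-0.004,-0.01],"delta_rot": [0,0,0]},{"offset": [0.1,-0.004,-0.02],"delta_rot": [0,0,0]}]'

```text
clock: 9.15
tcp_pos: [0.6511, -0.084, 0.0567]
tool_rot: [127.3, 90.0, -144.0]
force: [-0.0, -0.6, 3.6]
width: -0.0
```

Call:
step_arm --commands '[{"offset": [0,0,-0.007],"delta_rot": [0,0,0]},{"offset": [0,0,-0.014],"delta_rot": [0,0,0]},{"offset": [0,0,-0.02],"delta_rot": [0,0,0]},{"offset": [0,0,-0.02],"delta_rot": [0,0,0]}]'

```text
clock: 9.55
tcp_pos: [0.6514, -0.0836, 0.0529]
tool_rot: [-35.6, 90.0, 53.1]
force: [1.1, 1.1, 2.6]
width: -0.0002
```

```bash
python3 -c "
from zchk import *
st();z(.6505,-.0838,.04)"
```

```text
t 9.55 tcp [651.4 -83.6  52.9] jaw 88.66 down [ 0.  0. -1.] F [1.1 1.1 2.6] w -0.2 q [ -14.   28.   90.    0.   62. -103.]
scene 562 z med 0.0406 tilt deg [0.5 1.4] face 0.0392
top 189 z med 0.0392 tilt deg [-0.9  1.9] face 0.0384
```

Call:
step_arm --commands '[{"offset": [0,0,-0.005],"delta_rot": [0,0,0]},{"offset": [0,0,-0.01],"delta_rot": [0,0,0]},{"offset": [0,0,-0.01],"delta_rot": [0,0,0]}]'

```text
clock: 9.95
tcp_pos: [0.6515, -0.0836, 0.0521]
tool_rot: [26.6, 90.0, 115.2]
force: [-3.3, 2.3, 10.5]
width: -0.0003
```

```bash
python3 -c "
from zchk import *
st();z(.6505,-.0838,.04)"
```

```text
t 9.95 tcp [651.5 -83.6  52.1] jaw 88.67 down [-0.  0. -1.] F [-3.3  2.3 10.5] w -0.3 q [ -14.   28.   90.    0.   62. -103.]
scene 575 z med 0.0395 tilt deg [ 0.1 -0.2] face 0.0388
top 196 z med 0.0389 tilt deg [-1.2  0.2] face 0.038
```

Call:
step_arm --commands '[{"offset": [0,0,-0.005],"delta_rot": [0,0,0]},{"offset": [0,0,-0.01],"delta_rot": [0,0,0]},{"offset": [0,0,-0.01],"delta_rot": [0,0,0]}]'

```text
clock: 10.35
tcp_pos: [0.6515, -0.0837, 0.052]
tool_rot: [64.1, 90.0, 152.8]
force: [-9.2, 4.4, 22.0]
width: 0.0001
```

Call:
step_arm --commands '[{"offset": [0,0,0.2],"delta_rot": [0,0,0]},{"offset": [0,0,0.4],"delta_rot": [0,0,0]},{"offset": [-0.2,0.25,0.4],"delta_rot": [0,0,0]},{"offset": [-0.4,0.5,0.4],"delta_rot": [0,0,0]},{"offset": [-0.6,0.75,0.4],"delta_rot": [0,0,0]},{"offset": [-0.8,1,0.4],"delta_rot": [0,0,0]},{"offset": [-0.8,1,0.4],"delta_rot": [0,0,0]}]' --hand 0.41

```text
clock: 11.05
tcp_pos: [0.4931, 0.1119, 0.1281]
tool_rot: [119.2, 89.9, -152.2]
force: [0.4, 0.6, 0.9]
width: 0.0605
```

```bash
python3 -c "
from zchk import *
st();z(.6505,-.0838,.04)"
```

```text
t 11.05 tcp [493.1 111.9 128.1] jaw 88.62 down [-0.001 -0.001 -1.   ] F [0.4 0.6 0.9] w 60.5 q [  4.   3. 111.  -0.  66. -85.]
scene 715 z med 0.0394 tilt deg [-0.5  0.1] face 0.0387
top 570 z med 0.0388 tilt deg [0.  0.2] face 0.0377
```

Round inlay is home: contact height stayed at 52.0 mm from 10 N to 22 N, and the depth reading is flush. Now to behind the oblong, with the jaws along its long side (66.3°).

Call:
step_arm --commands '[{"offset": [-0.12,0.22,0],"delta_rot": [0,0,-0.04]},{"offset": [-0.2,0.44,0],"delta_rot": [0,0,-0.08]},{"offset": [-0.245,0.618,-0.05],"delta_rot": [0,0,-0.124]},{"offset": [-0.245,0.618,-0.15],"delta_rot": [0,0,-0.124]},{"offset": [-0.245,0.618,-0.2],"delta_rot": [0,0,-0.124]},{"offset": [-0.245,0.618,-0.2],"delta_rot": [0,0,-0.124]}]'

```text
clock: 11.75
tcp_pos: [0.4449, 0.2336, 0.0867]
tool_rot: [139.6, 89.7, -154.0]
force: [-0.4, 0.0, 0.4]
width: 0.06
```

```bash
python3 -c "
from zchk import *
st()"
```

```text
t 11.75 tcp [444.9 233.6  86.7] jaw 66.35 down [-0.004 -0.002 -1.   ] F [-0.4  0.   0.4] w 60.0 q [ 19.   6. 113.  -0.  61. -48.]
```

Call:
step_arm --commands '[{"offset": [-0.005,0.008,-0.05],"delta_rot": [0,0,0]},{"offset": [-0.005,0.008,-0.1],"delta_rot": [0,0,0]},{"offset": [-0.005,0.008,-0.135],"delta_rot": [0,0,0]},{"offset": [-0.005,0.008,-0.155],"delta_rot": [0,0,0]},{"offset": [-0.005,0.008,-0.155],"delta_rot": [0,0,0]}]'

```text
clock: 12.25
tcp_pos: [0.4449, 0.2361, 0.0572]
tool_rot: [135.2, 89.9, -158.5]
force: [0.2, -0.9, -0.4]
width: 0.0604
```

```bash
python3 -c "
from zchk import *
st();c=cam('scene');save(c,'f.png',(290,190,490,340),4)"
```

```text
t 12.25 tcp [444.9 236.1  57.2] jaw 66.31 down [-0.001 -0.    -1.   ] F [ 0.2 -0.9 -0.4] w 60.4 q [ 19.   9. 114.  -0.  57. -47.]
```

View pics/f.png

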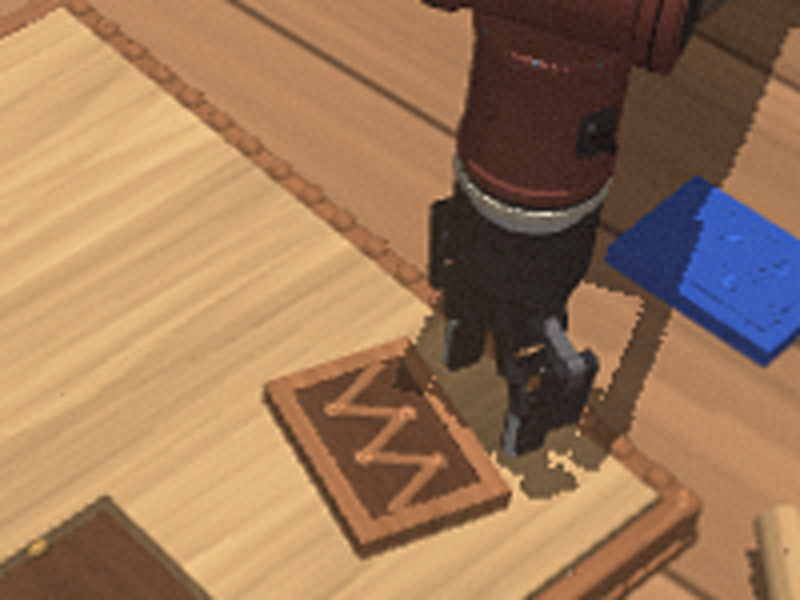

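Call:
step_arm --commands '[{"offset": [0.025,-0.01,-0.01],"delta_rot": [0,0,0.0028]},{"offset": [0.07,-0.028,-0.01],"delta_rot": [0,0,0.008]},{"offset": [0.13,-0.05,-0.01],"delta_rot": [0,0,0.0147]},{"offset": [0.2,-0.076,-0.01],"delta_rot": [0,0,0.0226]},{"offset": [0.27,-0.101,-0.01],"delta_rot": [0,0,0.0305]},{"offset": [0.34,-0.125,-0.01],"delta_rot": [0,0,0.0384]},{"offset": [0.4,-0.144,-0.01],"delta_rot": [0,0,0.045]}]'

```text
clock: 13.0
tcp_pos: [0.526, 0.2071, 0.0558]
tool_rot: [105.0, 89.9, 179.5]
force: [-4.1, 1.0, 1.9]
width: 0.06
```

```bash
python3 -c "
from zchk import *
st()"
```

```text
t 13.0 tcp [526.  207.1  55.8] jaw 74.51 down [-0.001  0.    -1.   ] F [-4.1  1.   1.9] w 60.0 q [ 13.  17. 104.   0.  59. -61.]
```

Call:
step_arm --commands '[{"offset": [0.06,-0.019,0],"delta_rot": [0,0,0.007]},{"offset": [0.12,-0.037,0],"delta_rot": [0,0,0.014]},{"offset": [0.18,-0.055,0],"delta_rot": [0,0,0.021]},{"offset": [0.24,-0.072,0],"delta_rot": [0,0,0.028]},{"offset": [0.3,-0.088,0],"delta_rot": [0,0,0.035]},{"offset": [0.35,-0.102,0],"delta_rot": [0,0,0.042]},{"offset": [0.38,-0.11,0],"delta_rot": [0,0,0.0456]},{"offset": [0.38,-0.11,0],"delta_rot": [0,0,0.0456]}]'

```text
clock: 13.8
tcp_pos: [0.6027, 0.1851, 0.0561]
tool_rot: [-84.3, 89.9, -1.7]
force: [0.4, -0.6, -0.5]
width: 0.06
```

```bash
python3 - <<'E'
from zchk import *
st()
ex=np.array([.9919,-.1271]);ey=np.array([.1271,.9919])
tot=[]
for n in("scene","top"):
    c=cam(n);P=pts(c).reshape(-1,3)
    im=c["frame"].reshape(-1,3).astype(int)
    k=(P[:,2]>.049)&(P[:,2]<.06)&(abs(P[:,0]-.66)<.13)&(abs(P[:,1]-.178)<.13)&(im[:,0]-im[:,2]>25)
    m=k.reshape(480,640).astype(np.uint8)
    cs,_=cv2.findContours(m,cv2.RETR_EXTERNAL,cv2.CHAIN_APPROX_NONE)
    x=max(cs,key=cv2.contourArea); W=ray(c,x[:,0],.0535)[:,:2]*1000
    print(n,np.round(cv2.minAreaRect(W.astype(np.float32))[1:][0],1),np.round(cv2.minAreaRect(W.astype(np.float32)),1) if 0 else cv2.minAreaRect(W.astype(np.float32)))
    L=np.c_[(W-[683.4,174.3])@ex,(W-[683.4,174.3])@ey]
    print("leaf x",np.percentile(L[:,0],[0,3,97,100]).round(1),"leaf y",np.percentile(L[:,1],[0,3,97,100]).round(1))
    if n=="scene": save(c,'g.png',(240,230,420,365),4)
E
```

```text
t 13.8 tcp [602.7 185.1  56.1] jaw 82.63 down [ 0.002 -0.    -1.   ] F [ 0.4 -0.6 -0.5] w 60.0 q [ 10.  24.  94.  -0.  61. -73.]
scene [125.2  84.6] ((654.6771240234375, 178.35206604003906), (125.18423461914062, 84.56952667236328), 83.1172103881836)
leaf x [-71.5 -69.7  10.5  13.6] leaf y [-62.5 -60.8  60.5  62.7]
top [62.  32.3] ((650.688232421875, 132.64907836914062), (62.014198303222656, 32.25757598876953), 0.7367998361587524)
leaf x [-58.8 -56.7   1.6   4.5] leaf y [-60.3 -59.2 -27.8 -26.8]
```

View pics/g.png

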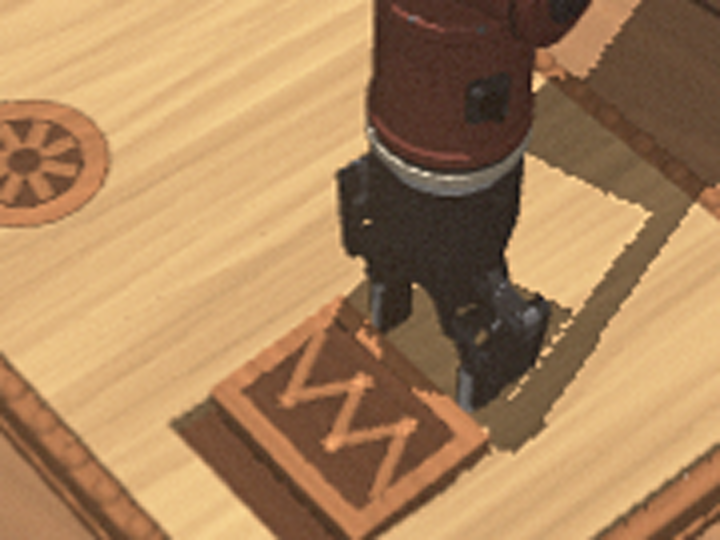

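Nicely aligned, yaw 83.1° against 82.7° and end-to-end centred within about 1 mm. I'll creep in along the leaf's x.

Call:
step_arm --commands '[{"offset": [0.025,-0.003,0],"delta_rot": [0,0,0]},{"offset": [0.05,-0.006,0],"delta_rot": [0,0,0]},{"offset": [0.07,-0.009,0],"delta_rot": [0,0,0]},{"offset": [0.085,-0.011,0],"delta_rot": [0,0,0]},{"offset": [0.095,-0.012,0],"delta_rot": [0,0,0]},{"offset": [0.105,-0.013,0],"delta_rot": [0,0,0]},{"offset": [0.112,-0.014,0],"delta_rot": [0,0,0]},{"offset": [0.118,-0.015,0],"delta_rot": [0,0,0]}]'

```text
clock: 14.7
tcp_pos: [0.625, 0.1827, 0.056]
tool_rot: [-10.6, 90.0, 72.1]
force: [-4.4, 0.4, 1.0]
width: 0.0602
```

Call:
step_arm --commands '[{"offset": [0.004,-0.0005,0],"delta_rot": [0,0,0]},{"offset": [0.008,-0.001,0],"delta_rot": [0,0,0]},{"offset": [0.012,-0.0015,0],"delta_rot": [0,0,0]},{"offset": [0.012,-0.0015,0],"delta_rot": [0,0,0]}]'

```text
clock: 15.1
tcp_pos: [0.6273, 0.1824, 0.0558]
tool_rot: [-67.3, 90.0, 15.3]
force: [-4.2, 0.3, -0.1]
width: 0.0601
```

```bash
python3 -c "
from zchk import *
st();z(.688,.174,.03)"
```

```text
t 15.1 tcp [627.3 182.4  55.8] jaw 82.65 down [ 0.  0. -1.] F [-4.2  0.3 -0.1] w 60.1 q [  9.  27.  91.   0.  62. -73.]
scene 595 z med 0.0471 tilt deg [-12.1   1.5] face 0.0391
```

Same tilted state as the round one. I'll nudge 1.5 mm and then press the trailing side.

Call:
step_arm --commands '[{"offset": [0.004,-0.0005,0],"delta_rot": [0,0,0]},{"offset": [0.008,-0.001,0],"delta_rot": [0,0,0]},{"offset": [0.008,-0.001,0],"delta_rot": [0,0,0]}]'

```text
clock: 15.5
tcp_pos: [0.629, 0.1821, 0.0559]
tool_rot: [-86.0, 90.0, -3.4]
force: [-3.3, 0.0, -0.8]
width: 0.0602
```

Call:
step_arm --commands '[{"offset": [-0.03,0.004,0],"delta_rot": [0,0,0]},{"offset": [-0.03,0.004,0.2],"delta_rot": [0,0,0]},{"offset": [0.17,-0.027,0.2],"delta_rot": [0,0,0]},{"offset": [0.17,-0.027,0.15],"delta_rot": [0,0,0]},{"offset": [0.17,-0.027,0.1],"delta_rot": [0,0,0]},{"offset": [0.17,-0.027,0.08],"delta_rot": [0,0,0]}]' --hand -1

```text
clock: 16.1
tcp_pos: [0.6612, 0.1765, 0.0695]
tool_rot: [105.9, 89.8, -171.5]
force: [-0.6, 0.6, -0.8]
width: 0.0003
```

```bash
python3 -c "
from zchk import *
st();z(.695,.172,.03)"
```

```text
t 16.1 tcp [661.2 176.5  69.5] jaw 82.63 down [-0.003 -0.    -1.   ] F [-0.6  0.6 -0.8] w 0.3 q [  8.  30.  85.  -0.  65. -74.]
scene 590 z med 0.0464 tilt deg [-9.1  1.3] face 0.0392
```

Call:
step_arm --commands '[{"offset": [0,0,-0.01],"delta_rot": [0,0,0]},{"offset": [0,0,-0.02],"delta_rot": [0,0,0]},{"offset": [0,0,-0.03],"delta_rot": [0,0,0]},{"offset": [0,0,-0.04],"delta_rot": [0,0,0]},{"offset": [0,0,-0.045],"delta_rot": [0,0,0]},{"offset": [0,0,-0.045],"delta_rot": [0,0,0]}]'

```text
clock: 16.8
tcp_pos: [0.6627, 0.1767, 0.0627]
tool_rot: [104.9, 90.0, -172.5]
force: [-0.4, -0.0, -0.1]
width: 0.0
```

```bash
python3 -c "
from zchk import *
st();z(.695,.172,.03)"
```

```text
t 16.8 tcp [662.7 176.7  62.7] jaw 82.64 down [-0. -0. -1.] F [-0.4 -0.  -0.1] w 0.0 q [  8.  31.  85.   0.  65. -74.]
scene 579 z med 0.0464 tilt deg [-7.6  0.4] face 0.0381
```

Call:
step_arm --commands '[{"offset": [0,0,-0.008],"delta_rot": [0,0,0]},{"offset": [0,0,-0.016],"delta_rot": [0,0,0]},{"offset": [0,0,-0.016],"delta_rot": [0,0,0]}]'

```text
clock: 17.2
tcp_pos: [0.6628, 0.1767, 0.0595]
tool_rot: [109.0, 90.0, -168.3]
force: [-0.5, -0.6, 0.0]
width: 0.0002
```

```bash
python3 -c "
from zchk import *
st();z(.695,.172,.03)"
```

```text
t 17.2 tcp [662.8 176.7  59.5] jaw 82.64 down [-0. -0. -1.] F [-0.5 -0.6  0. ] w 0.2 q [  8.  31.  85.  -0.  64. -74.]
scene 559 z med 0.0474 tilt deg [-1.4  0.4] face 0.0395
```

Level on the balls. I'll press at the centre.

Call:
step_arm --commands '[{"offset": [0,0,0.04],"delta_rot": [0,0,0]},{"offset": [0.103,-0.012,0.04],"delta_rot": [0,0,0]},{"offset": [0.103,-0.012,0.02],"delta_rot": [0,0,0]},{"offset": [0.103,-0.012,0],"delta_rot": [0,0,0]},{"offset": [0.103,-0.012,-0.01],"delta_rot": [0,0,0]},{"offset": [0.103,-0.012,-0.02],"delta_rot": [0,0,0]},{"offset": [0.103,-0.012,-0.03],"delta_rot": [0,0,0]},{"offset": [0.103,-0.012,-0.03],"delta_rot": [0,0,0]}]'

```text
clock: 18.1
tcp_pos: [0.6828, 0.1744, 0.0531]
tool_rot: [105.0, 89.9, -172.3]
force: [-0.7, 0.1, 0.2]
width: -0.0001
```

Call:
step_arm --commands '[{"offset": [0,0,-0.007],"delta_rot": [0,0,0]},{"offset": [0,0,-0.014],"delta_rot": [0,0,0]},{"offset": [0,0,-0.014],"delta_rot": [0,0,0]}]'

```text
clock: 18.4
tcp_pos: [0.6834, 0.1745, 0.0521]
tool_rot: [99.7, 90.0, -177.6]
force: [-3.3, 0.1, 7.4]
width: -0.0002
```

```bash
python3 -c "
from zchk import *
st();z(.69,.173,.04)"
```

```text
t 18.4 tcp [683.4 174.5  52.1] jaw 82.65 down [-0. -0. -1.] F [-3.3  0.1  7.4] w -0.2 q [  8.  34.  82.   0.  65. -75.]
scene 762 z med 0.0393 tilt deg [-2.3 -0. ] face nan
top 97 z med 0.039 tilt deg [-3.6 -0.4] face 0.0392
  return _methods._mean(a, axis=axis, dtype=dtype,
  ret = ret.dtype.type(ret / rcount)
```

Call:
step_arm --commands '[{"offset": [0,0,-0.006],"delta_rot": [0,0,0]},{"offset": [0,0,-0.013],"delta_rot": [0,0,0]},{"offset": [0,0,-0.013],"delta_rot": [0,0,0]}]'

```text
clock: 18.8
tcp_pos: [0.6835, 0.1745, 0.052]
tool_rot: [125.8, 90.0, -151.6]
force: [-11.4, -2.3, 19.2]
width: -0.0
```

Call:
step_arm --commands '[{"offset": [0,0,0.1],"delta_rot": [0,0,0]},{"offset": [0,0,0.35],"delta_rot": [0,0,0]},{"offset": [-0.25,0,0.6],"delta_rot": [0,0,0]},{"offset": [-0.5,0,0.8],"delta_rot": [0,0,0]},{"offset": [-0.75,0,0.8],"delta_rot": [0,0,0]},{"offset": [-1,0,0.8],"delta_rot": [0,0,0]},{"offset": [-1,0,0.8],"delta_rot": [0,0,0]}]'

```text
clock: 19.5
tcp_pos: [0.4807, 0.1745, 0.2089]
tool_rot: [-41.1, 90.0, 41.5]
force: [0.0, -0.2, -1.0]
width: -0.0
```

```bash
python3 -c "
from zchk import *
st();z(.6834,.1743,.04);z(.6505,-.0838,.04)
c=cam('scene');save(c,'h.png',(170,170,490,430),2.3)"
```

```text
t 19.5 tcp [480.7 174.5 208.9] jaw 82.67 down [ 0.  0. -1.] F [ 0.  -0.2 -1. ] w -0.0 q [ 11.  -1. 107.   0.  75. -72.]
scene 983 z med 0.0392 tilt deg [-0.1 -0.5] face 0.039
top 568 z med 0.039 tilt deg [-0.8 -0.7] face 0.039
scene 705 z med 0.0393 tilt deg [ 0.3 -0. ] face 0.0389
top 575 z med 0.0386 tilt deg [ 0.5 -0.4] face 0.0385
```

View pics/h.png

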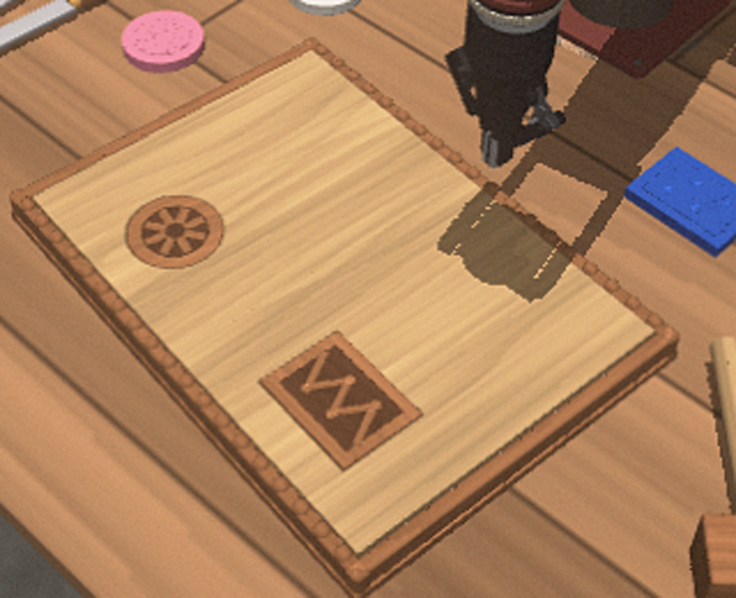

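Both inlays are flush, the arm is clear and nothing else was moved, so I'm handing in.

```bash
python3 -c "
from bench import manip
print(manip.finish_job())"
```

```text
the job is handed in; nothing more can be done
None
```

Both inlays are in their own recesses, pressed home and flush with the door face, and the job was handed in at about 20 s on the robot clock.

- **How it was done:** I slid each brown inlay along the face with the two fingertips from behind. Each one tipped about 12° into its recess mouth, so I settled the trailing side down onto the catches. I then pressed each at its centre to about 20 N.
- **Seating:** From about 10 N to 22 N (round) and 7 N to 19 N (oblong), the tool sank only about 0.1 mm further, so both are on the bottom.
- **Last checks:** Depth from both cameras puts each inlay's top within 0.4 mm of the face (about 39 mm). Tilt reads under 1°, within the noise. The last picture shows both flush and the gripper clear.
- **Disagreements:** The two cameras differed by about 2 mm in y on the recess centres, so I used the average. One move call was refused for a missing key and resent. During the oblong's first press the depth showed a tilt of about 2 to 4°, which was gone after the final press.
- **Not measured:** I did not touch the mallet, chisels or look-alikes. I also took no separate measurement that they stayed put.

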